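Switch the tipping diverter and feed the waiting knobs down the other chute

ROBOT

A 7-joint arm with a two-finger parallel gripper is mounted at the origin on the work surface. World frame = base frame: x ahead of the robot, y to its left, z up, the work surface at z = 0. Lengths are in m, angles in rad, forces in N, time in s.
With the tool pointing down it reaches from about 0.4 to 0.85 m from the base axis. Payload 4.5 kg.
Tool frame: the origin (TCP) lies between the finger pads; the fingertips stand 19 mm ahead of it and the grasp point (between the pads) is the TCP; z points along the fingers, y is the direction in which the jaws open and shut (so a half turn about z gives the same grasp; the last joint's range is limited). The gripper opens to 88 mm and grips with 3 to 60 N. Pads are 18 mm wide; open, the fingers measure 123 mm over their backs; the gripper's body (75 mm by 187 mm) begins 45 mm behind the grasp point.
Start: joints at [1.283, 0.689, -0.195, 1.565, 0.157, 0.902, -0.215], TCP at [0.198, -0.593, 0.258] pointing down, gripper open.
Joint ranges: [-3.01, 3.01], [-0.46, 2.08], [-1.47, 1.51], [0.13, 2.56], [-1, 4.14], [0.04, 2.09], [-2.66, 2.66]. Speed limits (rad/s): [2.57, 2.57, 3.14, 3.14, 3.14, 3.14, 3.14].

INTERFACE

Orientations are given as a unit quaternion [x, y, z, w].
In Python, from plant import status, snapshot, finish_job, cut_out, tip_of gives the robot as it stands. The module is installed in compiled form; this text tells all that it offers.
- The arm moves only by the tool carry_out, never from a script. Its arguments are lists of equal length, an entry for each row: "linear": the shift along the world's x, y, z in m, a list of three; "roll": the turn about the world's z in rad. A call has 1 to 8 rows; each row is the pose to reach, as a shift and turn from the pose measured when the call began; what a row does not reach only later rows make up. A row lasts 1/12 s, in which the tool goes at most 41.7 mm and 7.16 degrees, less where a joint would pass 70% of its speed; a pose out of reach is approached as far as the arm can. A call with a gripper value outside its range is refused whole. "gripper" is the opening, from 0 (shut) to 1 (fully open), set as the call begins (left out, the last holds). The fingers move at their own pace and stop on an object; "grip_force" is the grip in N (left out, the last holds). Time passes only in rows, so rows that repeat a pose let the fingers close. It gives the time, the measured TCP pose, the force and the opening at its end, in the units of the state.
- status.get_state(): the state, without advancing time (a new reading comes with each control period).
- snapshot(name): name is "scene" or "side" or "wrist"; returns a dict with "img" (400x640x3 uint8, red, green, blue), "range_z" (400x640 float32, m along the optical axis (not along the pixel's ray), 0 where there is no reading), "fx", "fy", "cx", "cy" (pixels), "k1" (the pictures are not rectified: a ray, as slopes to the right and down, at radius r is drawn at 1 + k1 r^2 times it, then the intrinsics apply), "world_from_camera" (4x4, takes a point from camera to world coordinates). Camera axes: x right, y down, z forward; pixel columns grow to the right and rows downward; lengths in m; the calibration is good to about 2 mm. A picture is of the moment at which its call begins.
- finish_job(): hands the job in, once; it reports no verdict.
Trained networks look in a picture, given as the dict that the camera call returned (one of the last four; its "shot" number tells which), for a name from the list of things; names that differ only in an ending like _2 or _b are one class to them, and where a whole thing is asked for, a point or a joint stands for the part that bears it (a point fixed in the world has none). Each returns a list of dicts, best first, with "confidence" (0 to 1); they miss things now and then, are a little off and sometimes report something else, mostly with a low value. They report only what shows in the picture. A call takes as long as a camera call. They do not tell look-alikes from the thing itself.
- cut_out(picture, query): "region" (400x640 bool, what is visible of it) and "pixel" ([column, row] in pixels, amid what is visible of it).
- tip_of(picture, query): "pixel" ([column, row] in pixels: a listed point, or the origin of a listed thing).
The state is a dict: "clock": time; "q": joint angles; "qd": joint speeds; "joint_torque": joint torques, N m; "tool_pos": TCP position; "eef_rot": TCP orientation; "contact_force": force on the tool from outside, world axes, zero at the start; "moment": the same for the moment, N m; "opening": opening from 0.0 (shut) to 1.0 (fully open).
Only numpy, scipy, OpenCV 4.12 (cv2) and the standard library are available. Lean on these libraries where they do the work, as an engineer would, in place of code of your own. Each camera call takes 0.05 s, during which the arm holds its last target.

TASK

Four moulded ball knobs wait in the feed lane of the diverter stand behind a closed feed gate. With a fingertip, first rock the tipping trough over its pivot until it rests on its other stop, then push the feed gate fully open, so that all four knobs run down the chute the trough did not lean to at the start and into the tub below it. Do not touch or lift the knobs themselves; finish with the trough left over, the gate left open and everything else on the bench where it was.

Things in the scene. Friction and masses are not known exactly. Their poses are not given: they have to be found in the camera images.
- stand: the diverter stand, screwed down: plywood base 370 mm wide carrying steel chutes. Origin on the bench under the middle of the trough; x axis level, from the trough up the feed lane (away from the robot), y axis to the left along the trough and the two outlet chutes, z up
- lane_exit (a point): lower end of the feed lane's floor, at stand x = 40, y = 0, z = 194 mm. The lane runs from here up along the stand's x axis at 12.6 degrees (0.22 rad): 44 mm wide, walls 31 mm, ending at x = 295 mm in a loading pan 124 mm wide, rim up to 290 mm above the bench. The feed gate's guide strips cross it at x = 65 to 85 mm, y = -48 to 98 mm, top 252 mm above the bench
- trough (a joint): tilt of the tipping trough (rad), a steel channel 260 mm long along the stand's y, 72 wide, walls 40 mm, on a shaft along the stand's x at x = y = 0, 155 mm above the bench. +0.34 (stop): left (+y) end up, parts run to the right; -0.34 (stop): right end up, parts run to the left. Top-heavy: it falls to either stop and stays; about 1 N on a plate rocks it
- plate_left (a point): middle of the top of the left thumb plate, a flat flange on the trough's robot-side wall, 34 mm (x) by 70 mm (y), 3 mm thick. With the trough level: stand x = -53 mm, 90 mm left of the shaft and 65 mm above it; it turns with the trough about the shaft, so is about 246 mm above the bench when up, 186 mm when down, and moves 43 mm outwards in y on the way down
- plate_right (a point): the same on the right thumb plate, 90 mm to the right of the shaft
- feed_gate (a joint): opening of the feed gate (m): a steel blade across the feed lane at stand x = 75 mm that slides to the left (the stand's +y) through slits in the lane's walls. 0 shut, 0.055 fully open (end stop); it stays where it is left and takes about 2 N to push. Starts within 0.006 of shut
- gate_tab (a point): middle of the top of the feed gate's black upright push tab, which stands on the blade above the guide strips: 10 mm in stand x by 20 mm in y, 34 mm tall, its top 291 mm above the bench. Push its right-hand (-y) side to open the gate
- knob1: ball knob of marbled plastic, 32 mm across, about 22 g, origin at its centre; number 1 in the queue behind the gate (1 is next to it)
- knob2: ball knob of marbled plastic, 32 mm across, about 22 g, origin at its centre; number 2 in the queue behind the gate (1 is next to it)
- knob3: ball knob of marbled plastic, 32 mm across, about 22 g, origin at its centre; number 3 in the queue behind the gate (1 is next to it)
- knob4: ball knob of marbled plastic, 32 mm across, about 22 g, origin at its centre; number 4 in the queue behind the gate (1 is next to it)
- tub_left: open grey tub under the end of the left outlet chute, fixed: 180 mm (its x) x 165 mm (its y) x 85 mm high, walls 4 mm; origin at the middle of its underside
- tub_right: open grey tub under the end of the right outlet chute, fixed: 180 mm (its x) x 165 mm (its y) x 85 mm high, walls 4 mm; origin at the middle of its underside
- spray_can: bystander: aerosol can 65 mm across, 195 mm tall, upright, origin at the middle of its underside
- tape_roll: bystander: roll of tape lying flat, 100 mm across, 25 mm high, origin at the middle of its underside
- marker: bystander: black marker pen lying flat, 138 mm long, 18 mm thick, origin at the underside near its middle
- phone: bystander: black phone lying flat, 150 x 73 x 8 mm, origin at the middle of its underside
- swirl_box: bystander: small open box of marbled plastic, 115 x 80 x 45 mm, origin at the middle of its underside
- filter_cartridge: bystander: grey round respirator filter, 88 mm across, 34 mm high, origin at the middle of its underside
- mould_half: bystander: aluminium mould half with two cavities and two pins, 95 x 65 x 26 mm (36 mm with the pins), origin at the middle of its underside
There are look-alikes about, which are no part of the job. Leave any pink or red look-alike of the knob4 alone.

How it is judged:
By the outcome, as a careful person would: the job done as asked, in the order asked, and still so for the second after the job is handed in, with the robot touching nothing.
It also fails if it takes over 48 s, if anything falls off the work surface, if the arm or the gripper's body presses on something with over 40 N, if the wrist force passes 120 N, or if a joint passes its speed limit or range.

## Working session

There is one attempt and no reset: what is moved stays moved. The work goes in short steps, Python scripts to look and compute and a tool call to move; the robot and the scene stay as the last step left them, time stands still between calls to the robot, and variables do not carry over. Pictures are saved under pics/ and viewed, and the job is handed in when it is done.

Besides the shell and the picture viewer there is one more tool, called in YAML: its name, and indented under it one key for each argument. carry_out: Moves the arm, as the interface text tells. Its arguments: {"type":"object","properties":{"linear":{"type":"array"},"roll":{"type":"array"},"gripper":{"type":"number"},"grip_force":{"type":"number"}},"required":["linear","roll"]}

```bash
mkdir -p pics
cat > h.py <<'E'
import numpy as np, cv2
from plant import status, snapshot, finish_job, cut_out, tip_of
def K(p): return np.array([[p['fx'],0,p['cx']],[0,p['fy'],p['cy']],[0,0,1.]])
def world(p,px,z=None):
    u=np.array(px,float)
    n=cv2.undistortPoints(u.reshape(1,1,2),K(p),np.array([p['k1'],0,0,0.]))[0,0]
    if z is None:
        c,r=int(round(u[0])),int(round(u[1])); w=p['range_z'][max(r-2,0):r+3,max(c-2,0):c+3]; w=w[w>0]
        z=np.median(w) if w.size else np.nan
    return (p['world_from_camera']@np.array([n[0]*z,n[1]*z,z,1]))[:3]
def proj(p,X):
    T=np.linalg.inv(p['world_from_camera']); 
    return cv2.projectPoints(np.atleast_2d(np.array(X,float)),cv2.Rodrigues(T[:3,:3])[0],T[:3,3],K(p),np.array([p['k1'],0,0,0.]))[0][:,0]
def save(p,n): cv2.imwrite('pics/'+n+'.png',p['img'][:,:,::-1])
E
python3 - <<'E'
from h import *
for n in ['scene','side','wrist']:
    p=snapshot(n); save(p,n+'0'); print(n,p['fx'],p['k1'],p['world_from_camera'].round(3).tolist())
    if n!='wrist':
        for q in ['stand','lane_exit','plate_left','plate_right','gate_tab','knob1','tub_left','tub_right']:
            for d in tip_of(p,q)[:2]: print(q,np.round(d['pixel']),round(d['confidence'],2),world(p,d['pixel']).round(3))
print(status.get_state())
E
```

```text
scene 429.3104446844313 0.016990857369008898 [[-0.341, 0.536, -0.772, 1.346], [0.94, 0.178, -0.291, 0.324], [-0.019, -0.825, -0.565, 0.791], [0.0, 0.0, 0.0, 1.0]]
stand [337. 272.] 0.74 [0.564 0.064 0.014]
lane_exit [324. 223.] 0.6 [0.631 0.058 0.22 ]
plate_left [368. 187.] 0.66 [0.495 0.119 0.245]
plate_right [306. 192.] 0.66 [ 0.475 -0.051  0.183]
plate_right [312. 223.] 0.39 [0.653 0.038 0.231]
gate_tab [318. 192.] 0.49 [ 0.477 -0.015  0.192]
knob1 [302. 230.] 0.65 [0.702 0.034 0.247]
knob1 [227. 274.] 0.65 [ 0.666 -0.201  0.02 ]
tub_left [443. 311.] 0.74 [0.672 0.339 0.082]
side 409.3573435033751 -0.013456351669025349 [[-0.905, -0.281, 0.318, 0.183], [-0.424, 0.557, -0.714, 0.798], [0.024, -0.781, -0.624, 0.863], [0.0, 0.0, 0.0, 1.0]]
stand [308. 255.] 0.58 [0.542 0.072 0.015]
lane_exit [300. 194.] 0.86 [0.588 0.031 0.192]
plate_left [316. 207.] 0.62 [0.493 0.127 0.251]
plate_right [349. 191.] 0.81 [ 0.474 -0.043  0.19 ]
gate_tab [285. 162.] 0.8 [0.621 0.044 0.289]
knob1 [263. 171.] 0.58 [0.689 0.047 0.243]
tub_left [247. 323.] 0.94 [0.579 0.33  0.003]
tub_right [358. 202.] 0.67 
[... 173 characters left out ...]
0.0, 1.0]]
{'clock': 0.95, 'q': array([ 1.28285059,  0.68909065, -0.19462835,  1.56533969,  0.15730957,
        0.90250343, -0.21507584]), 'qd': array([ 0.00047197,  0.00087279, -0.0014181 ,  0.00226886, -0.00016176,
        0.00057071,  0.00050803]), 'joint_torque': array([-8.46334365e-05, -5.27493596e+01, -1.26717780e+00, -1.53744900e+01,
       -5.18753682e-02, -7.79990005e-04,  4.38308768e-05]), 'tool_pos': array([ 0.19767481, -0.59291693,  0.25773867]), 'eef_rot': array([9.87081498e-01, 1.60218960e-01, 1.17884113e-05, 2.07478657e-05]), 'contact_force': array([-0.52480827,  0.52440061,  0.26117922]), 'moment': array([ 0.00196777,  0.03159506, -0.00167549]), 'opening': 0.9985924714464184}
```

View pics/scene0.png

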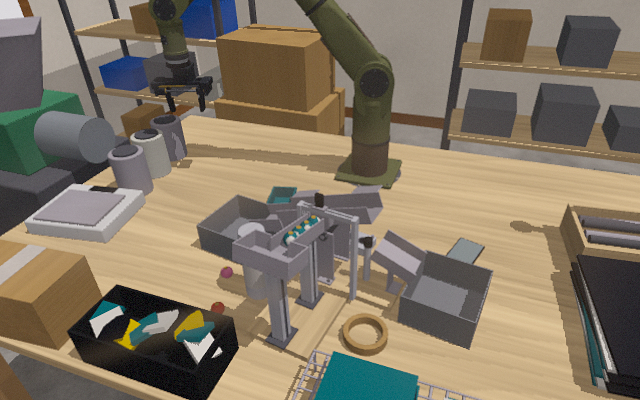

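View pics/side0.png

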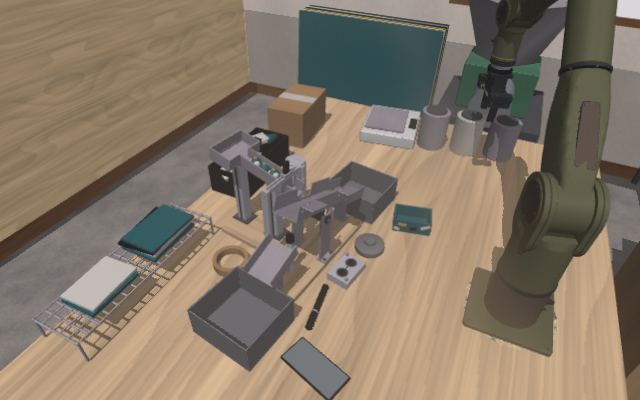

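The scene view shows the trough's left plate up at about (368,187), so parts now run right. The side view shows the gate tab at about (285,162) and the plates at (316,207) and (349,191). Next I'll refine the stand pose.

```bash
cat > fit.py <<'E'
from h import *
P=[snapshot('scene'),snapshot('side')]
def cloud(p):
    v,u=np.mgrid[0:400,0:640]; n=cv2.undistortPoints(np.stack([u,v],-1).reshape(-1,1,2).astype(float),K(p),np.array([p['k1'],0,0,0.]))[:,0]
    z=p['range_z'].ravel(); X=np.c_[n*z[:,None],z]; X=X@p['world_from_camera'][:3,:3].T+p['world_from_camera'][:3,3]
    return X[z>0]
C=[cloud(p) for p in P]
O=np.array([.5387,.0583]);yaw=-.111
M=[]
for c in C:
    R=np.array([[np.cos(yaw),-np.sin(yaw)],[np.sin(yaw),np.cos(yaw)]])
    s=np.c_[(c[:,:2]-O)@R,c[:,2]]*1000
    s=s[(abs(s[:,0]-110)<330)&(abs(s[:,1])<400)&(s[:,2]<320)]
    im=np.zeros((400,420),np.uint8)
    s=s[np.argsort(s[:,2])]
    im[np.clip(((s[:,0]+200)).astype(int),0,399),np.clip((210-s[:,1]).astype(int),0,419)]=np.clip(s[:,2]*.85,5,255)
    M.append(im); np.save('c%d.npy'%len(M),s)
cv2.imwrite('pics/top.png',cv2.applyColorMap(np.flipud(np.hstack(M))[:, :],cv2.COLORMAP_JET)[:, 20:820])
a=P[1]['img'][110:270,190:390,::-1]; b=P[0]['img'][170:350,210:410,::-1]
cv2.imwrite('pics/zs.png',cv2.resize(a,None,fx=3.7,fy=3.7,interpolation=cv2.INTER_CUBIC)); cv2.imwrite('pics/zc.png',cv2.resize(b,None,fx=3.3,fy=3.3,interpolation=cv2.INTER_CUBIC))
E
python3 fit.py
```

```text
(no output)
```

View pics/top.png

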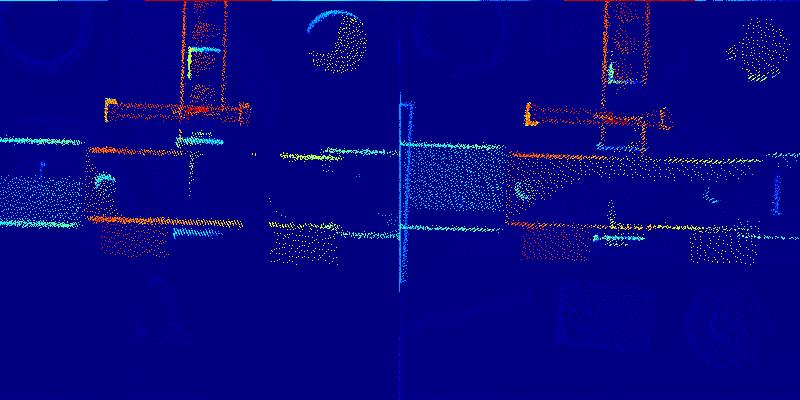

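View pics/zs.png

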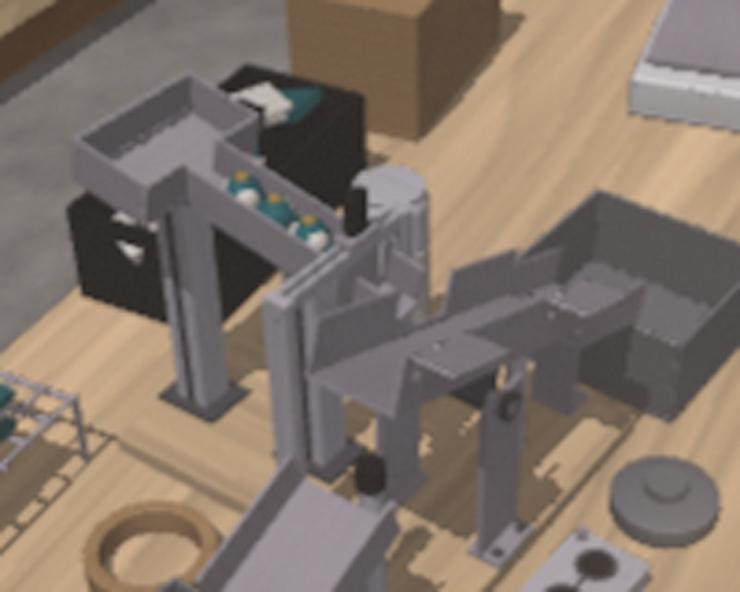

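View pics/zc.png

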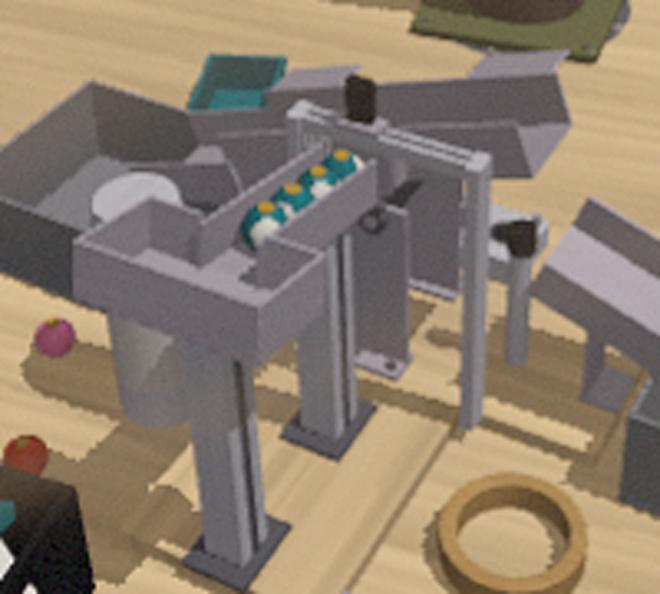

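The zoomed views show four teal knobs queued behind the gate, the black tab in front of the right-hand strip end, and the spray can just right of the lane. The stand yaw is a little off, so I'll fit it from the clouds.

Run:
```python
import numpy as np
for k in (1,2):
    s=np.load('c%d.npy'%k)
    def sel(a,b,c,d,e,f): return s[(s[:,0]>a)&(s[:,0]<b)&(s[:,1]>c)&(s[:,1]<d)&(s[:,2]>e)&(s[:,2]<f)]
    for n,m in [('plateL',sel(-75,-45,20,130,225,255)),('plateR',sel(-75,-45,-150,-50,165,200)),('tab',sel(50,110,-60,60,262,300)),('strips',sel(50,110,-70,120,243,257))]:
        if len(m)<5: print(n,len(m));continue
        print(k,n,len(m),'med',np.median(m,0).round(1),'p2',np.percentile(m,2,0).round(1),'p98',np.percentile(m,98,0).round(1),'slope dx/dy',np.polyfit(m[:,1],m[:,0],1)[0].round(3))
    for a,b in ((-40,-10),(10,45)):
        m=sel(100,285,a,b,225,300); 
        # top edges of lane walls: z close to lane floor + 31/cos
        zt=194+(m[:,0]-40)*np.tan(.22)+31/np.cos(.22); m=m[abs(m[:,2]-zt)<4]
        if len(m)>10: c=np.polyfit(m[:,0],m[:,1],1); print('lane wall',len(m),c.round(4),'at75',np.polyval(c,75).round(1))
    for a,b in ((20,50),(-50,-30)):
        m=sel(a,b,20,100,215,265)
        if len(m)>10: c=np.polyfit(m[:,1],m[:,0],1); print('trough wall',len(m),c.round(4))
```

```text
1 plateL 52 med [-51.4  54.4 244. ] p2 [-56.8  23.8 233.9] p98 [-45.2  83.2 254.5] slope dx/dy 0.033
1 plateR 68 med [ -53.2 -111.8  185.7] p2 [ -63.8 -146.4  172.8] p98 [-45.5 -81.7 195.5] slope dx/dy 0.014
1 tab 110 med [ 89.8  -5.1 278.2] p2 [ 82.8 -16.2 263. ] p98 [ 93.    3.4 290. ] slope dx/dy -0.004
1 strips 451 med [ 90.4  20.1 249.4] p2 [ 50.7 -57.5 243.6] p98 [ 97.4  86.8 256. ] slope dx/dy -0.05
lane wall 98 [-0.1013 -8.8959] at75 -16.5
lane wall 93 [  0.3202 -43.5344] at75 -19.5
trough wall 240 [-4.66000e-02  5.01945e+01]
trough wall 103 [-1.28000e-02 -3.84555e+01]
2 plateL 69 med [-53.8  48.  244.8] p2 [-60.3  22.6 235. ] p98 [-45.2  76.7 254.6] slope dx/dy 0.016
2 plateR 68 med [ -55.  -111.9  187.5] p2 [ -63.2 -145.1  175.8] p98 [-45.7 -81.6 198.2] slope dx/dy 0.035
2 tab 78 med [ 79.6  -3.4 279.4] p2 [ 77.2 -15.1 262.3] p98 [ 87.5   2.5 292. ] slope dx/dy 0.257
2 strips 298 med [ 80.   22.2 251.1] p2 [ 72.4 -59.2 243.3] p98 [ 93.7  83.8 256.7] slope dx/dy 0.052
lane wall 119 [ -0.0837 -11.9819] at75 -18.3
lane wall 66 [  0.2019 -13.2334] at75 1.9
trough wall 269 [-3.47000e-02  4.48387e+01]
trough wall 98 [-3.45000e-02 -3.80221e+01]
```

```bash
cat > icp.py <<'E'
import numpy as np
from scipy.optimize import least_squares
O=np.array([.5387,.0583]);y0=-.111
S=[np.load('c%d.npy'%k) for k in (1,2)]
# boxes: centre, half, R
def Rx(a):return np.array([[1,0,0],[0,np.cos(a),-np.sin(a)],[0,np.sin(a),np.cos(a)]])
def Ry(a):return np.array([[np.cos(a),0,np.sin(a)],[0,1,0],[-np.sin(a),0,np.cos(a)]])
B=[(np.array([75,25,246.]),np.array([10,73,6.]),np.eye(3))]
R=Rx(.34);sh=np.array([0,0,155.])
for sy in(90,-90): B.append((sh+R@[-53,sy,63.5],np.array([17,35,1.5]),R))
for sx in(-35,35): B.append((sh+R@[sx,0,46],np.array([1,130,20]),R))
L=Ry(-.22);e=np.array([40,0,194.])
for sy in(-23,23): B.append((e+L@[130,sy,15.5],np.array([130,1,15.5]),L))
def sd(p):
    D=[]
    for c,h,R in B:
        q=abs((p-c)@R)-h; D.append(np.linalg.norm(np.maximum(q,0),axis=1)+np.minimum(q.max(1),0))
    D=np.array(D);i=abs(D).argmin(0);return D[i,range(len(p))]
def tf(x,s):
    c,si=np.cos(x[2]),np.sin(x[2]);d=s[:,:2]-x[:2];return np.c_[d@np.array([[c,-si],[si,c]]),s[:,2]-x[3]]
for nm,ss in (('scene',[S[0]]),('side',[S[1]]),('both',S)):
    s=np.vstack(ss); x=np.array([6,-8,0.05*0,0.])
    s=s[(s[:,2]>170)]
    for tol in (20,12,8):
        m=s[abs(sd(tf(x,s)))<tol]
        r=least_squares(lambda x:sd(tf(x,m)),x,loss='soft_l1',f_scale=2);x=r.x
    res=sd(tf(x,m))
    y=y0+x[2];c,si=np.cos(y0),np.sin(y0);o=O+np.array([[c,-si],[si,c]])@x[:2]/1000
    print(nm,len(m),'corr',x.round(3),'origin',o.round(4),'yaw',round(y,4),'med|r|',np.median(abs(res)).round(2))
E
python3 icp.py
```

```text
scene 3811 corr [ 12.331 -10.143  -0.026  -1.624] origin [0.5498 0.0469] yaw -0.1371 med|r| 1.01
side 2764 corr [  7.49  -11.31   -0.032   0.036] origin [0.5449 0.0462] yaw -0.1425 med|r| 1.0
both 6527 corr [ 10.408 -10.916  -0.027  -0.523] origin [0.5478 0.0463] yaw -0.1383 med|r| 1.6
```

```bash
cat >> h.py <<'E'
O=np.array([.5475,.0465,0]);YAW=-.139
RZ=np.array([[np.cos(YAW),-np.sin(YAW),0],[np.sin(YAW),np.cos(YAW),0],[0,0,1]])
def S2W(x): return O+RZ@(np.array(x,float)/1000)
def W2S(x): return ((np.array(x)-O)@RZ)*1000
def plate(side,t):
    y=90*side; return S2W([-53,y*np.cos(t)-65*np.sin(t),155+65*np.cos(t)+y*np.sin(t)])
E
python3 - <<'E'
from h import *
pts={'pl':plate(1,.34),'pr':plate(-1,.34)}
for n,x in [('s1',[65,-48,252]),('s2',[85,-48,252]),('s3',[85,98,252]),('s4',[65,98,252]),('lane',[40,0,194]),('lr',[40,-22,225]),('ll',[40,22,225])]: pts[n]=S2W(x)
for n,ti,ro in (('scene','ov_c',(170,210)),('side','ov_s',(110,190))):
    p=snapshot(n);f=3.7
    im=cv2.resize(p['img'][ro[0]:ro[0]+160,ro[1]:ro[1]+210,::-1],None,fx=f,fy=f,interpolation=cv2.INTER_CUBIC)
    for k,X in pts.items():
        u=(proj(p,X)[0]-ro[::-1]+.5)*f; cv2.circle(im,tuple(int(v) for v in u),4,(0,0,255),1)
    cv2.imwrite('pics/'+ti+'.png',im)
    hsv=p['img'].astype(int).max(2); 
    d=tip_of(p,'gate_tab')
    for q in d[:2]: print(n,q['pixel'],q['confidence'],W2S(world(p,q['pixel'])))
print({k:v.round(4).tolist() for k,v in pts.items()})
from scipy.spatial.transform import Rotation as Rn
st=status.get_state(); print(Rn.from_quat(st['eef_rot']).as_matrix().round(3))
E
```

```text
scene [317.4, 193.7] 0.63 [ 75.85135844   4.02420144 289.08503655]
scene [445.1, 310.4] 0.53 [  3.98872623 301.28357458   2.57761579]
side [287.8, 160.8] 0.68 [ 71.41044636  -1.31424914 289.40497946]
{'pl': [0.5038, 0.1164, 0.2463], 'pr': [0.4803, -0.0517, 0.1863], 's1': [0.6052, -0.01, 0.252], 's2': [0.625, -0.0128, 0.252], 's3': [0.6453, 0.1318, 0.252], 's4': [0.6255, 0.1345, 0.252], 'lane': [0.5871, 0.041, 0.194], 'lr': [0.5841, 0.0192, 0.225], 'll': [0.5902, 0.0627, 0.225]}
[[ 0.949  0.316  0.   ]
 [ 0.316 -0.949 -0.   ]
 [ 0.     0.    -1.   ]]
```

View pics/ov_c.png

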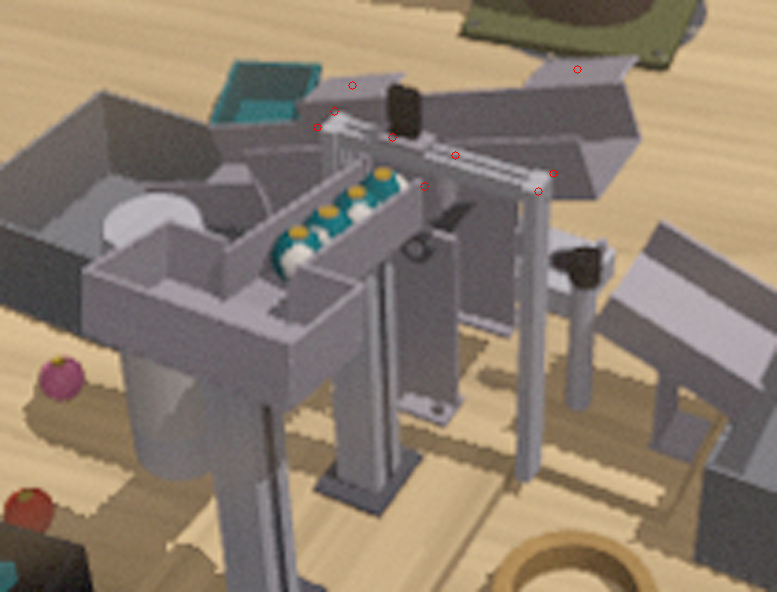

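View pics/ov_s.png

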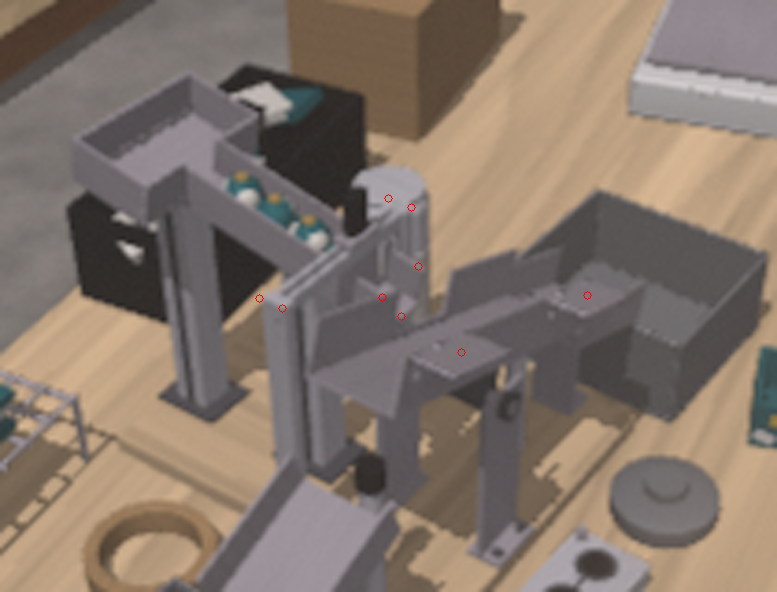

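carry_out:
  linear:
    - [0,0,0.04]
    - [0,0.01,0.08]
    - [0.015,0.04,0.1]
    - [0.03,0.075,0.1]
    - [0.045,0.11,0.1]
    - [0.06,0.145,0.1]
    - [0.075,0.18,0.1]
    - [0.09,0.215,0.1]
  roll: [0,-0.06,-0.12,-0.2,-0.28,-0.36,-0.42,-0.46]
  gripper: 0

```text
clock: 1.92
tool_pos: [0.2881, -0.3762, 0.358]
eef_rot: [0.998, -0.071, 0.0, 0.0]
contact_force: [1.4, -0.1, -0.7]
opening: 0.42
```

carry_out:
  linear:
    - [0.014,0.034,0]
    - [0.028,0.068,0]
    - [0.043,0.102,0]
    - [0.058,0.136,0]
    - [0.073,0.17,0]
    - [0.088,0.204,0]
    - [0.103,0.238,0]
    - [0.118,0.272,0]
  roll: [0,0,0,0,0,0,0,0]

```text
clock: 2.58
tool_pos: [0.4065, -0.1025, 0.3583]
eef_rot: [0.998, -0.071, 0.001, 0.0]
contact_force: [0.3, -0.5, 0.7]
opening: 0.002
```

carry_out:
  linear:
    - [0.014,0.034,0]
    - [0.028,0.068,0]
    - [0.043,0.102,0]
    - [0.058,0.136,0]
    - [0.073,0.17,0]
    - [0.088,0.204,0]
    - [0.101,0.243,0]
    - [0.101,0.243,0]
  roll: [0,0,0,0,0,0,0,0]

```text
clock: 3.25
tool_pos: [0.5086, 0.1505, 0.3585]
eef_rot: [0.998, -0.065, 0.002, -0.004]
contact_force: [0.5, 0.4, -0.3]
opening: 0.001
```

carry_out:
  linear:
    - [-0.001,-0.01,-0.03]
    - [-0.001,-0.01,-0.045]
    - [-0.001,-0.01,-0.045]
  roll: [0,0,0]

```text
clock: 3.5
tool_pos: [0.5056, 0.1397, 0.3107]
eef_rot: [0.998, -0.065, -0.001, -0.002]
contact_force: [0.0, -0.5, -0.1]
opening: 0.003
```

Run:
```python
from h import *
s=status.get_state();print(s['tool_pos'],W2S(s['tool_pos']),s['clock'])
p=snapshot('side');im=p['img'][90:250,190:400,::-1];a=cv2.resize(im,None,fx=2.9,fy=2.9)
p=snapshot('scene');im=p['img'][100:260,210:420,::-1];b=cv2.resize(im,None,fx=1.8,fy=1.8)
cv2.imwrite('pics/p1.png',a);cv2.imwrite('pics/p1b.png',cv2.resize(p['img'][100:260,210:420,::-1],None,fx=2.9,fy=2.9))
```

```text
[0.50559496 0.13967688 0.31068297] [-54.41078832  86.47213336 310.68297283] 3.5
```

View pics/p1.png

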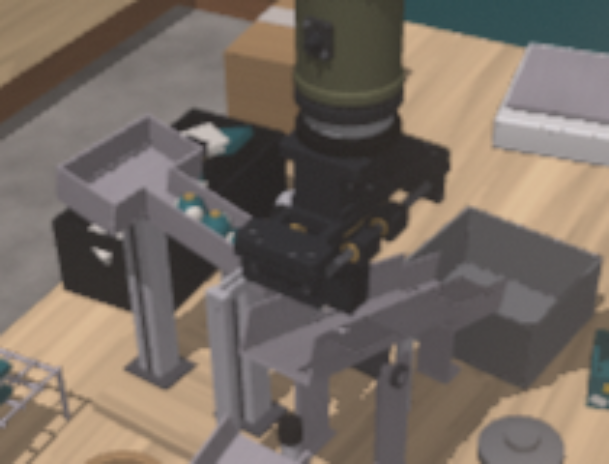

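View pics/p1b.png

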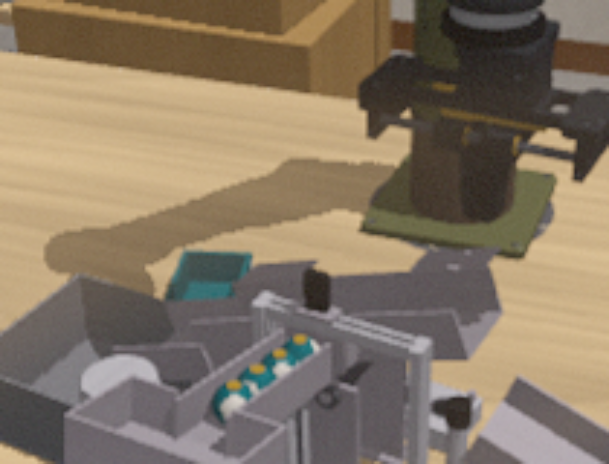

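Run:
```python
from h import *
s=status.get_state();t=s['tool_pos']
for n,ro in (('scene',(60,210)),('side',(90,190))):
    p=snapshot(n);a=cv2.resize(p['img'][ro[0]:ro[0]+180,ro[1]:ro[1]+210,::-1],None,fx=3,fy=3)
    for X in (t,t-[0,0,.019],t+[0,0,.045]):
        u=(proj(p,X)[0]-ro[::-1]+.5)*3;cv2.circle(a,tuple(int(v) for v in u),4,(0,0,255),-1)
    cv2.imwrite('pics/p2%s.png'%n,a)
```

```text
(no output)
```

View pics/p2scene.png

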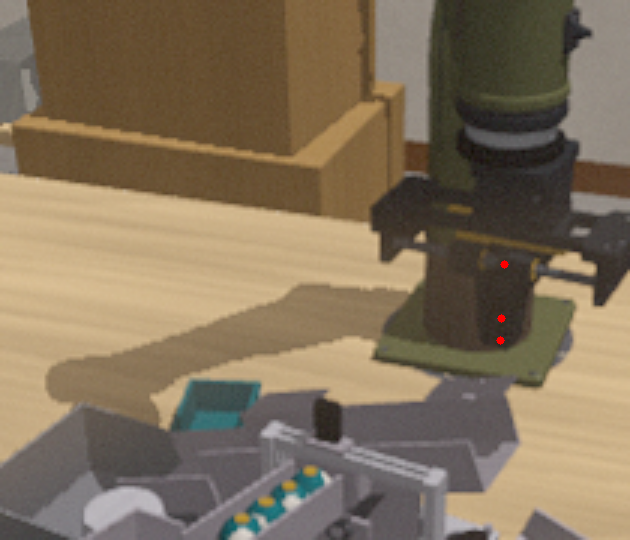

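View pics/p2side.png

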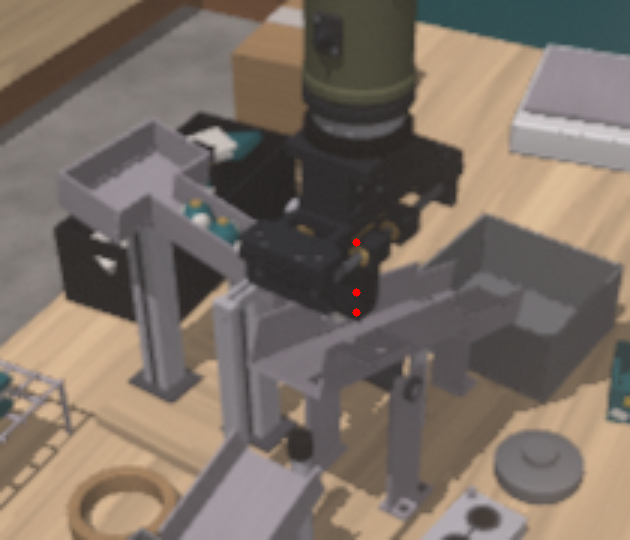

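The dark closed fingers hang over the left plate (fingertip at about (500,340) in the scene crop and (355,312) in the side crop). I'll press down now.

carry_out:
  linear:
    - [0,0,-0.015]
    - [0,0,-0.03]
    - [0,0,-0.04]
    - [0,0,-0.05]
    - [0,0,-0.06]
    - [0,0,-0.07]
    - [0,0,-0.08]
    - [0,0,-0.09]
  roll: [0,0,0,0,0,0,0,0]

```text
clock: 4.37
tool_pos: [0.5095, 0.141, 0.2257]
eef_rot: [0.998, -0.065, 0.004, -0.005]
contact_force: [0.7, -0.0, -0.1]
opening: 0.001
```

Run:
```python
from h import *
s=status.get_state();t=s['tool_pos'];print(t,s['contact_force'])
p=snapshot('side');save(p,'p3f');cv2.imwrite('pics/p3.png',cv2.resize(p['img'][90:270,190:400,::-1],None,fx=3,fy=3))
```

```text
[0.50951404 0.14103124 0.2257102 ] [ 0.7466085  -0.04491329 -0.10762199]
```

View pics/p3.png

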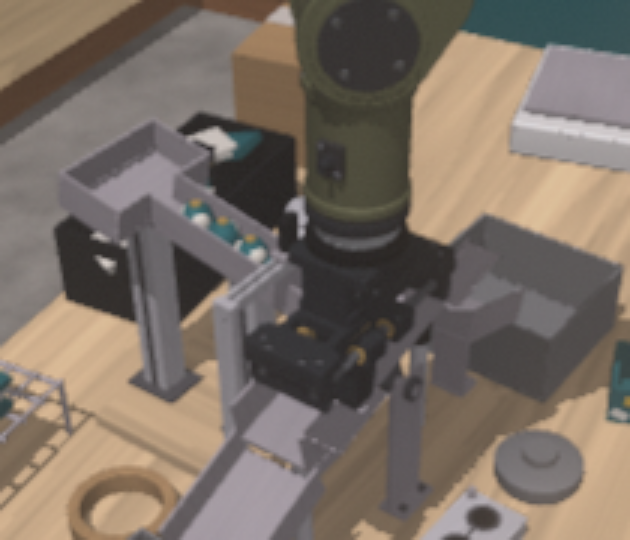

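The side view shows the trough tipped over, left end now down on the left chute, and the knobs still behind the gate. I'll lift and go to the right of the tab.

carry_out:
  linear:
    - [0,0,0.04]
    - [0,0,0.08]
    - [0,0,0.12]
    - [0.01,-0.02,0.135]
    - [0.035,-0.05,0.135]
    - [0.06,-0.08,0.135]
    - [0.085,-0.11,0.135]
    - [0.103,-0.14,0.135]
  roll: [0,0,0,0,0,0,0,0]

```text
clock: 5.08
tool_pos: [0.6134, -0.0012, 0.3609]
eef_rot: [0.998, -0.065, 0.004, -0.004]
contact_force: [0.6, 0.1, 0.4]
opening: 0.003
```

carry_out:
  linear:
    - [0,-0.01,0]
    - [0,-0.01,0]
    - [0,-0.01,0]
  roll: [0,0,0]

```text
clock: 5.33
tool_pos: [0.6132, -0.0109, 0.3618]
eef_rot: [0.998, -0.066, 0.005, -0.005]
contact_force: [0.3, 0.3, -0.1]
opening: 0.003
```

```bash
cat > look.py <<'E'
import sys
from h import *
s=status.get_state();t=s['tool_pos'];print(t,W2S(t).round(1),s['contact_force'].round(2),s['clock'])
for n,ro in (('scene',(130,210)),('side',(80,190))):
    p=snapshot(n);cv2.imwrite('pics/%s%s.png'%(sys.argv[1],n),cv2.resize(p['img'][ro[0]:ro[0]+180,ro[1]:ro[1]+210,::-1],None,fx=3,fy=3))
E
python3 look.py a
```

```text
[ 0.61316114 -0.01087396  0.36178091] [ 73.  -47.7 361.8] [ 0.32  0.28 -0.13] 5.3333
```

View pics/ascene.png

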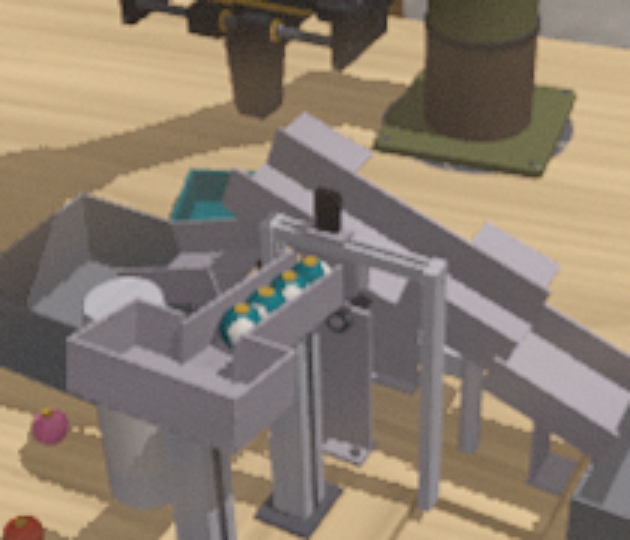

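View pics/aside.png

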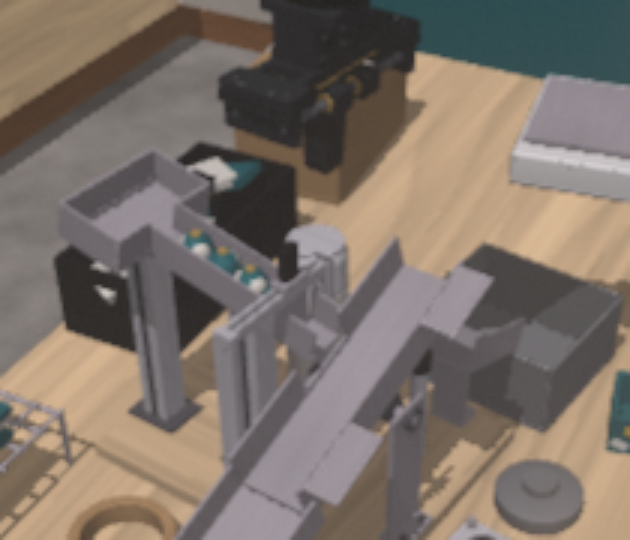

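The trough rests fully left (plate (515,250) down on the left, (325,140) up on the right). The tab is at (328,210) in the scene crop, with the fingers above and to its right. Next: down, then push.

carry_out:
  linear:
    - [0,0,-0.03]
    - [0.001,0,-0.055]
    - [0.001,0,-0.07]
    - [0.001,0,-0.08]
    - [0.001,0,-0.08]
  roll: [0,0,0,0,0]

```text
clock: 5.85
tool_pos: [0.6121, -0.0067, 0.2799]
eef_rot: [0.998, -0.062, 0.002, -0.006]
contact_force: [-0.1, -0.1, 0.1]
opening: 0.004
```

```bash
python3 look.py b
```

```text
[ 0.61212769 -0.0066516   0.27993503] [ 71.4 -43.7 279.9] [-0.12 -0.15  0.08] 5.85
```

View pics/bscene.png

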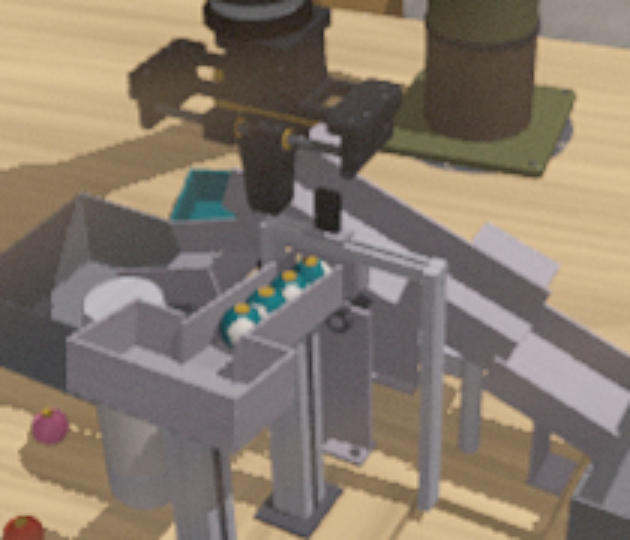

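View pics/bside.png

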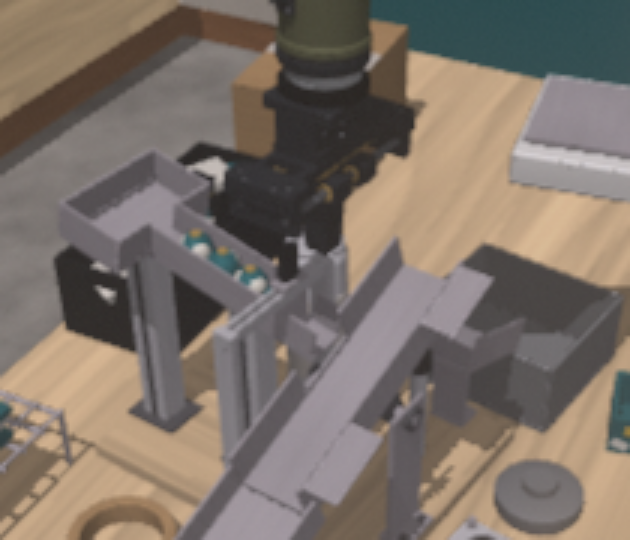

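The fingertip (270,210) sits just right of the tab (328,210), in line with it and above the strips. Pushing along the stand's +y.

carry_out:
  linear:
    - [0.004,0.008,0]
    - [0.006,0.016,0]
    - [0.007,0.024,0]
    - [0.008,0.032,0]
    - [0.009,0.04,0]
    - [0.01,0.048,0]
    - [0.011,0.056,0]
    - [0.012,0.064,0]
  roll: [0,0,0,0,0,0,0,0]

```text
clock: 6.62
tool_pos: [0.626, 0.0574, 0.2824]
eef_rot: [0.998, -0.063, 0.005, -0.005]
contact_force: [0.5, -2.6, 0.3]
opening: 0.005
```

carry_out:
  linear:
    - [0,0.004,0]
    - [0.001,0.008,0]
  roll: [0,0]

```text
clock: 6.78
tool_pos: [0.6265, 0.0656, 0.2823]
eef_rot: [0.998, -0.063, 0.004, -0.005]
contact_force: [-2.0, -9.0, 3.9]
opening: 0.004
```

```bash
python3 look.py c
```

```text
[0.62654442 0.06561905 0.28226208] [ 75.6  29.9 282.3] [-2.04 -8.98  3.92] 6.7833
```

View pics/cscene.png

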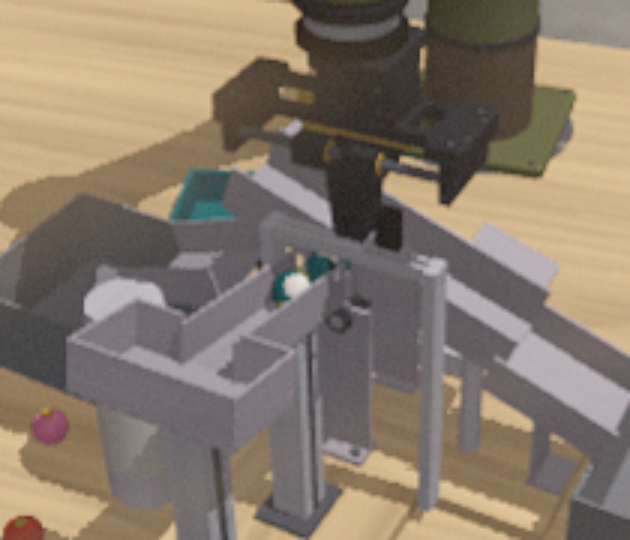

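View pics/cside.png

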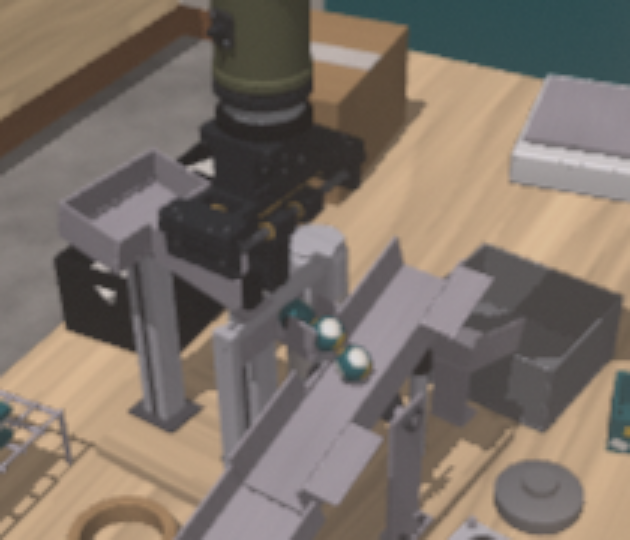

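Knobs are rolling into the trough, and the force rose from 2.6 N to 9 N, which suggests the end stop. A small extra nudge will confirm it.

carry_out:
  linear:
    - [0,0.002,0]
    - [0.0005,0.004,0]
    - [0.0005,0.004,0]
  roll: [0,0,0]

```text
clock: 7.13
tool_pos: [0.6265, 0.0655, 0.2822]
eef_rot: [0.998, -0.064, 0.004, -0.002]
contact_force: [-2.5, -8.1, 3.5]
opening: 0.004
```

carry_out:
  linear:
    - [-0.002,-0.015,0]
    - [-0.004,-0.025,0.02]
    - [-0.004,-0.025,0.05]
    - [-0.004,-0.025,0.08]
    - [-0.004,-0.025,0.1]
    - [-0.004,-0.025,0.1]
    - [-0.004,-0.025,0.1]
    - [-0.004,-0.025,0.1]
  roll: [0,0,0,0,0,0,0,0]

```text
clock: 7.8
tool_pos: [0.6218, 0.0409, 0.381]
eef_rot: [0.998, -0.064, 0.002, -0.002]
contact_force: [-1.1, -0.1, -0.3]
opening: 0.008
```

carry_out:
  linear:
    - [-0.03,-0.03,0.0]
    - [-0.05,-0.06,0.0]
    - [-0.07,-0.09,0.0]
    - [-0.09,-0.12,0.0]
    - [-0.11,-0.15,0.0]
    - [-0.13,-0.18,0.0]
    - [-0.14,-0.21,0.0]
    - [-0.14,-0.21,0.0]
  roll: [0,0,0,0,0,0,0,0]

```text
clock: 8.47
tool_pos: [0.4777, -0.1762, 0.3794]
eef_rot: [0.998, -0.07, -0.0, -0.0]
contact_force: [-0.4, -0.6, -0.7]
opening: 0.002
```

Run:
```python
from h import *
s=status.get_state();print(s['tool_pos'],s['contact_force'],s['clock'])
for n in ('scene','side'):
    p=snapshot(n);save(p,'d'+n)
    for q in ('gate_tab','plate_left','plate_right','knob1'):
        for d in tip_of(p,q)[:5]: print(n,q,np.round(d['pixel']),round(d['confidence'],2),W2S(world(p,d['pixel'])).round(0))
```

```text
[ 0.47767372 -0.17624256  0.37938573] [-0.38261401 -0.55641329 -0.71098   ] 8.4667
scene gate_tab [341. 199.] 0.8 [-29.  10. 215.]
scene plate_left [384. 213.] 0.83 [-62. 111. 183.]
scene plate_right [318. 180.] 0.65 [-41. -60. 244.]
scene knob1 [214. 305.] 0.71 [ 257. -181.   31.]
scene knob1 [228. 274.] 0.63 [ 151. -228.   19.]
scene knob1 [472. 304.] 0.49 [-18. 354.  31.]
scene knob1 [467. 289.] 0.42 [-64. 333.  27.]
side gate_tab [230. 345.] 0.75 [-46. 376.  61.]
side gate_tab [271. 171.] 0.5 [141. -14. 223.]
side plate_left [304. 235.] 0.94 [-55. 109. 184.]
side plate_right [341. 181.] 0.68 [-56. -58. 245.]
side knob1 [233. 349.] 0.61 [-54. 376.  53.]
side knob1 [221. 323.] 0.45 [ 28. 333.  31.]
```

View pics/dscene.png

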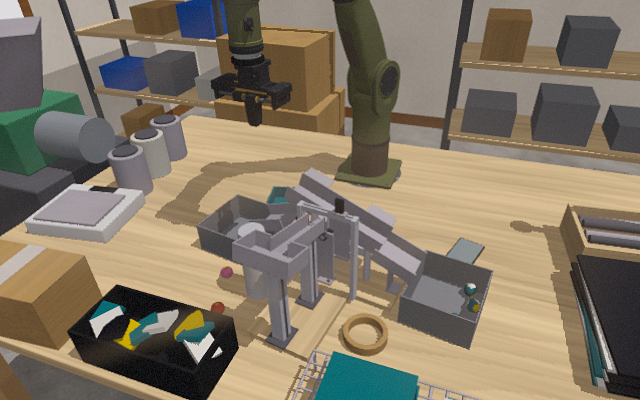

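View pics/dside.png

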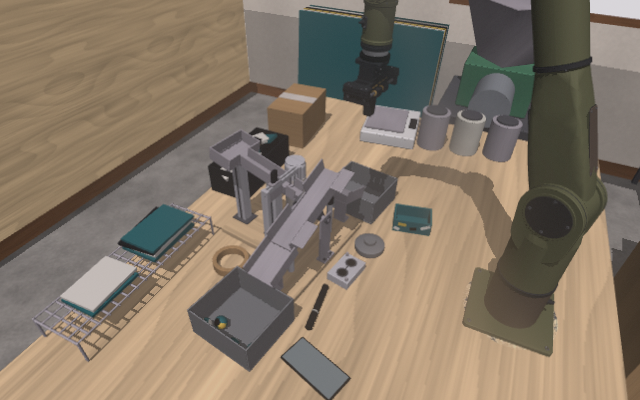

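Run:
```python
from h import *
p=snapshot('scene');q=snapshot('side')
a=cv2.resize(p['img'][170:350,190:510,::-1],None,fx=2.5,fy=2.5,interpolation=cv2.INTER_CUBIC)
b=cv2.resize(q['img'][120:370,180:400,::-1],None,fx=2.4,fy=2.4,interpolation=cv2.INTER_CUBIC)
cv2.imwrite('pics/e1.png',a);cv2.imwrite('pics/e2.png',b)
for n,P,xs in (('c',p,range(331,352)),('s',q,range(262,295))):
    pts=[]
    for u in xs:
        for v in range(140,230):
            if P['img'][v,u].max()<60:
                w=W2S(world(P,(u,v)))
                if 255<w[2]<300 and abs(w[0]-75)<25: pts.append(w)
    if pts: pts=np.array(pts);print(n,len(pts),np.median(pts,0),pts.min(0),pts.max(0))
```

```text
c 111 [ 79.60498273  57.89145985 276.27227704] [ 71.15056442  47.21041702 259.76107921] [ 80.94580577  65.45840067 289.3169069 ]
s 70 [ 70.74265691  59.03288538 277.56297914] [ 67.96952294  47.32605327 259.929857  ] [ 77.48979991  63.01741541 290.49578212]
```

View pics/e1.png

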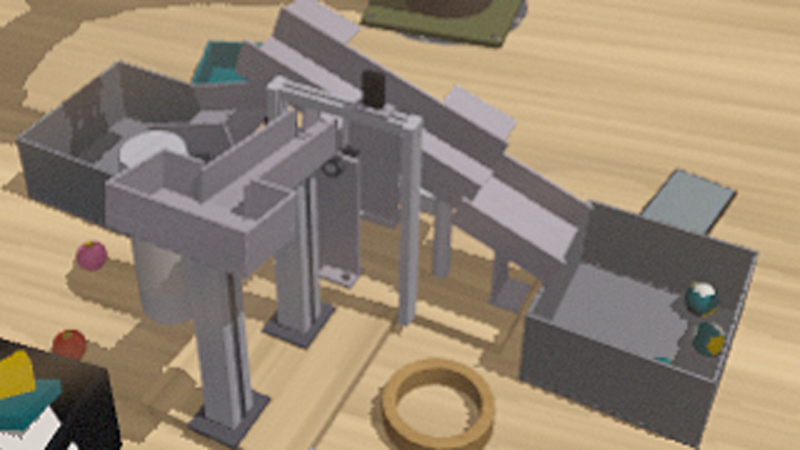

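View pics/e2.png

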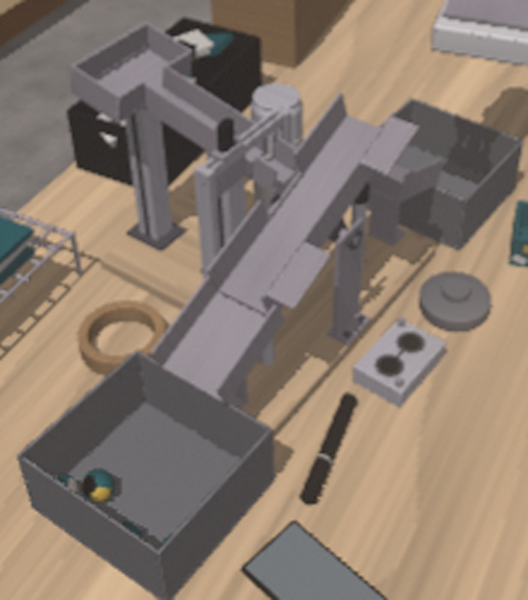

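Scene view: two knobs in the left tub at about (702,297) and (710,338), plus a sliver at (663,360). Side view: one knob at (97,485) and slivers on the near walls. I need to count four, so I'll bring the wrist camera over the left tub.

carry_out:
  linear:
    - [0.005,0.035,0.01]
    - [0.01,0.07,0.02]
    - [0.015,0.105,0.03]
    - [0.02,0.14,0.03]
    - [0.025,0.175,0.03]
    - [0.03,0.21,0.03]
    - [0.035,0.245,0.03]
    - [0.04,0.28,0.03]
  roll: [0,0,0,0,0,0,0,0]

```text
clock: 9.73
tool_pos: [0.522, 0.1132, 0.4112]
eef_rot: [0.998, -0.064, 0.003, -0.002]
contact_force: [0.9, -0.6, 0.6]
opening: 0.004
```

carry_out:
  linear:
    - [0,0.035,0.0]
    - [0,0.07,0.0]
    - [0,0.105,0.0]
    - [0,0.14,0.0]
    - [0,0.175,0.0]
    - [0,0.2,0.0]
    - [0,0.21,0.0]
    - [0,0.21,0.0]
  roll: [0,0,0,0,0,0,0,0]

```text
clock: 10.4
tool_pos: [0.5209, 0.326, 0.4107]
eef_rot: [0.998, -0.061, 0.002, -0.003]
contact_force: [-1.0, 0.2, -0.2]
opening: 0.005
```

Run:
```python
from h import *
p=snapshot('wrist');save(p,'w1');print(status.get_state()['tool_pos'])
```

```text
[0.52185999 0.3231907  0.4107937 ]
```

View pics/w1.png

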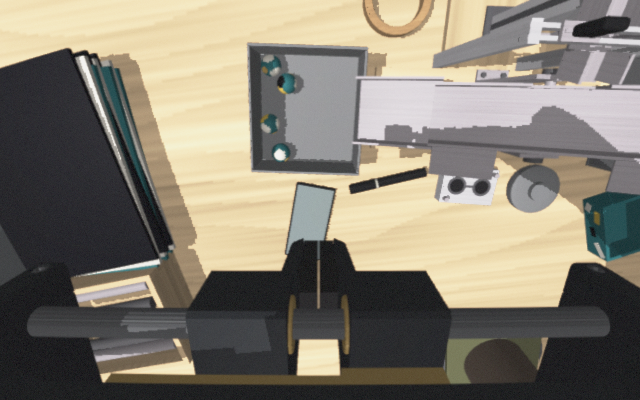

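The wrist view shows all four knobs in the left tub, at (270,65), (287,83), (268,124) and (281,152). Last check: gate travel from depth, before against now.

```bash
cp c1.npy i1.npy; cp c2.npy i2.npy; python3 fit.py
python3 - <<'E'
from h import *
O0=np.array([.5387,.0583]);y=-.111;R=np.array([[np.cos(y),-np.sin(y)],[np.sin(y),np.cos(y)]])
for f in ('i1','i2','c1','c2'):
    s=np.load(f+'.npy'); w=np.c_[(s[:,:2]/1000)@R.T+O0,s[:,2]/1000]; s=W2S(w)
    m=s[(abs(s[:,0]-75)<20)&(s[:,1]>-30)&(s[:,1]<90)&(s[:,2]>262)&(s[:,2]<288)]
    print(f,len(m),'y med',np.median(m[:,1]).round(1),np.percentile(m[:,1],[3,97]).round(1))
E
```

```text
i1 93 y med 8.1 [-3.  16.3]
i2 60 y med 9.9 [-2.1 15. ]
c1 107 y med 57.6 [45.5 65.2]
c2 40 y med 59.9 [49.1 64.3]
```

Travel was about 49.5 mm, which fits only if the gate started about 5.5 mm open. The force rise suggested the stop, but there's plenty of time, so I'll push again more firmly to be sure.

carry_out:
  linear:
    - [0.013,-0.036,0]
    - [0.026,-0.072,0]
    - [0.039,-0.108,0]
    - [0.052,-0.144,0]
    - [0.065,-0.18,0]
    - [0.078,-0.216,0]
    - [0.09,-0.252,0]
    - [0.098,-0.288,0]
  roll: [0,0,0,0,0,0,0,0]

```text
clock: 11.22
tool_pos: [0.621, 0.0276, 0.4115]
eef_rot: [0.998, -0.067, 0.003, -0.0]
contact_force: [-0.0, 0.5, -0.1]
opening: 0.003
```

carry_out:
  linear:
    - [0,0,0]
    - [0,0,0]
  roll: [0,0]

```text
clock: 11.38
tool_pos: [0.6209, 0.0207, 0.4116]
eef_rot: [0.997, -0.073, 0.003, 0.001]
contact_force: [-0.8, 0.5, -0.1]
opening: 0.006
```

carry_out:
  linear:
    - [0,0.003,-0.035]
    - [0,0.003,-0.07]
    - [0,0.003,-0.1]
    - [0,0.003,-0.118]
    - [0,0.003,-0.128]
    - [0,0.003,-0.128]
  roll: [0,0,0,0,0,0]

```text
clock: 11.88
tool_pos: [0.6193, 0.0241, 0.2818]
eef_rot: [0.997, -0.072, 0.001, 0.002]
contact_force: [-0.2, -0.3, 0.2]
opening: 0.004
```

carry_out:
  linear:
    - [0.001,0.01,0]
    - [0.003,0.02,0]
    - [0.005,0.03,0]
    - [0.006,0.038,0]
    - [0.006,0.045,0]
    - [0.007,0.05,0]
    - [0.007,0.052,0]
  roll: [0,0,0,0,0,0,0]

```text
clock: 12.47
tool_pos: [0.6263, 0.066, 0.2832]
eef_rot: [0.997, -0.075, 0.001, 0.01]
contact_force: [-4.1, -20.2, 10.6]
opening: 0.005
```

The same position (y 0.066) held at 20 N, so the gate is hard on its end stop. I'll back off and clear.

carry_out:
  linear:
    - [-0.002,-0.015,0]
    - [-0.004,-0.03,0.01]
    - [-0.004,-0.03,0.04]
    - [-0.004,-0.03,0.08]
    - [-0.004,-0.03,0.11]
    - [-0.02,-0.06,0.11]
    - [-0.05,-0.09,0.11]
    - [-0.08,-0.12,0.11]
  roll: [0,0,0,0,0,0,0,0]

```text
clock: 13.13
tool_pos: [0.5474, -0.0525, 0.3941]
eef_rot: [0.997, -0.074, 0.003, 0.01]
contact_force: [-0.5, -1.0, 0.5]
opening: 0.006
```

carry_out:
  linear:
    - [-0.02,-0.03,0]
    - [-0.04,-0.06,0]
    - [-0.06,-0.09,0]
    - [-0.07,-0.12,0]
    - [-0.07,-0.12,0]
    - [-0.07,-0.12,0]
  roll: [0,0,0,0,0,0]

```text
clock: 13.63
tool_pos: [0.4772, -0.1737, 0.3949]
eef_rot: [0.997, -0.076, 0.003, 0.01]
contact_force: [0.7, 0.9, -0.6]
opening: 0.003
```

Run:
```python
from h import *
p=snapshot('scene');q=snapshot('side')
cv2.imwrite('pics/f.png',np.hstack([p['img'][170:350,190:510,::-1],q['img'][150:330,185:405,::-1]])); s=status.get_state();print(s['tool_pos'],s['contact_force'],s['clock'])
```

```text
[ 0.47832384 -0.17085324  0.39463292] [-0.53326416  0.92859955  0.49792372] 13.7333
```

View pics/f.png

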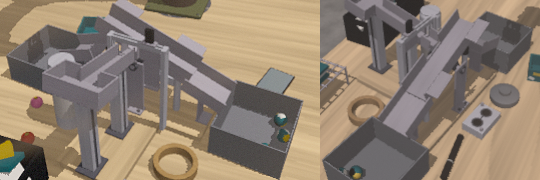

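The trough rests left, the tab is at its open end (150,35), the knobs lie in the left tub (280,125), and the bystanders look unmoved. Handing in.

```bash
python3 -c "
from h import *
print(finish_job())"
```

```text
the job is handed in; nothing more can be done
None
```

The job is done and handed in at about 14 s of the 48 s allowed. All four knobs ran down the left chute into the left tub.

- **Trough:** it started with its left end up. I pressed the left thumb plate down with the closed fingertips until it fell to the other stop. Before the gate was opened, the cameras showed it resting fully left, and it was still there at the end.
- **Gate:** I pushed the tab's right-hand side towards +y until it stopped. Depth images put the travel at about 49.5 mm, short of the full 55 mm. So I pushed again more firmly: it held the same position at about 20 N sideways (23 N in all), which I took as the end stop. The likely reason is that the gate started about 5.5 mm open.
- **Knobs:** the wrist camera counted all four in the left tub, and the lane and trough looked empty. The fingers did not touch them.
- **Rest of the bench:** in the pictures the bystanders and the pink and red look-alikes looked unmoved; I did not measure their positions. The arm was clear of everything at hand-in.

The scene and side cameras disagreed by about 5 mm on where the stand was, which was within the margins of both pushes.

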